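# Take the vial rack out from under the sampler's propped cover

## Robot

A 7-joint arm with a two-finger parallel gripper is mounted at the origin on the work surface. World frame = base frame: x ahead of the robot, y to its left, z up, the work surface at z = 0. Lengths are in m, angles in rad, forces in N, time in s.
With the tool pointing down it reaches from about 0.35 to 0.9 m from the base axis. Payload 19.9 kg.
Tool frame: the origin (TCP) lies on the centre line of the jaws, within the pads' length; the fingertips stand r.finger_overhang ahead of it and the grasp point (between the pads) lies 2 mm behind it (r.finger_overhang is the distance from the TCP to the fingertips, in m); y points along the fingers, z is the direction in which the jaws open and shut, and the axes are right-handed (so a half turn about y gives the same grasp; the last joint's range is limited). The gripper opens to 94 mm and grips with 3 to 60 N. Pads are 16 mm wide; open, the fingers measure 119 mm over their backs; the gripper's body (75 mm by 177 mm) begins 78 mm behind the grasp point.
Start: joints at [-0.042, 0.417, -0.01, 1.614, 0.005, 1.111, -0.053], TCP at [0.625, 0, 0.222] pointing down, gripper open.
Joint ranges: [-2.81, 2.81], [-0.39, 2.02], [-1.27, 1.25], [0.06, 2.57], [-1.19, 4.33], [0.19, 2], [-2.82, 2.82]. Speed limits (rad/s): [1.89, 1.89, 2.39, 2.39, 3.01, 3.01, 3.01].

## Interface

Orientations are given as [roll, pitch, yaw] about the fixed x, y, z axes, in that order (R = Rz(yaw) Ry(pitch) Rx(roll)).
In Python, from workcell import r, eyes gives the robot as it stands. The module is installed in compiled form; this text tells all that it offers.
- The arm moves only by the tool arm_command, never from a script. Its argument "increments" is a list of rows, each a list of 3 entries, a list of its own where there are three numbers: the shift along the tool's x, y, z in cm, then the turn about the tool's y in degrees, then the opening, from 0 (shut) to 1 (fully open). A call has 1 to 12 rows; each row is the pose to reach, as a shift and turn from the pose commanded when the call began, along the tool's axes at that moment; what a row does not reach only later rows make up. A row lasts 1/12 s, in which the tool goes at most 41.7 mm and 7.16 degrees, less where a joint would pass 70% of its speed; a pose out of reach is approached as far as the arm can. A call with a gripper value outside its range is refused whole. The fingers move at their own pace and stop on an object; "grip_force" is the grip in N (left out, the last holds). Time passes only in rows, so rows that repeat a pose let the fingers close. It gives the time, the measured TCP pose, the force and the opening at its end, in the units of the state.
- r.get_state(): the state, without advancing time (a new reading comes with each control period).
- eyes.capture(name): name is "scene" or "side" or "wrist"; returns the picture (384x512x3 uint8, red, green, blue); there is no depth.
- eyes.get_calibration(name): a dict with "fx", "fy", "cx", "cy" (pixels), "rvec" (rotation vector, rad) and "tvec" (3), from world to camera coordinates, as OpenCV has them; the wrist camera has in their place "tool_from_camera" (4x4, takes a point from camera to tool coordinates, whose origin is the TCP and whose axes are the tool frame's). Camera axes: x right, y down, z forward; pixel columns grow to the right and rows downward; lengths in m; the calibration is good to about 2 mm. A picture is of the moment at which its call begins: read the wrist's pose just before it. get_calibration takes no time and is no camera call.
- r.hand_in(): hands the job in, once; it reports no verdict.
The state is a dict: "time_s": time; "qpos": joint angles; "joint_vel": joint speeds; "joint_efforts": joint torques, N m; "ee_pos": TCP position; "eef_rot": TCP orientation; "force": force on the tool from outside, world axes, zero at the start; "wrist_torque": the same for the moment, N m; "finger_gap": finger opening in m.
Only numpy, scipy, OpenCV 4.12 (cv2) and the standard library are available. Lean on these libraries where they do the work, as an engineer would, in place of code of your own. Each camera call takes 0.05 s, during which the arm holds its last target. There are 200 camera calls.

## Task

The decommissioned sampler on the bench still has its rack of vials inside. Raise the hinged top cover right back to its stop, swing the yellow-gripped stay up and over until it leans on its own stop, and let the cover down until its catch rests on the stay's tip. With the cover standing on the stay, lift the rack out by its white grip, keeping it upright, and set it down flat in the aluminium tray; leave the cover propped and the carton, bottle and beaker where they stand.

Things in the scene. Friction and masses are not known exactly. Their poses are not given: they have to be found in the camera images.
- sampler: Putty-coloured bench sampler, 400 deep x 320 wide, rim 99 mm high, rear housing 128 mm high; fixed to the bench. Origin on its underside below the middle of the rack well; x to its rear (hinge side), y to its left, z up; its front face is at x = -70 mm. Under the cover a dark deck lies 72 mm up, and the open well, 116 (x) x 160 (y) mm, goes down to 15 mm. Side walls at y = +-160 mm, 6 mm thick
- cover (a joint): Angle of the pale steel top cover about its hinge line along the sampler's y: 0 closed, growing as its front rises, 1.60 at its stop (just past upright), 1.24 to 1.30 when its catch rests on the raised stay (the lower, the harder it is pressed down; it need only be let sink). 0.8 kg; it stands by itself only at its stop or within about 0.1 rad of it; from lower it sinks, damped. Panel 203 deep x 320 wide with 21 mm skirts
- cover_hinge (a point): Point on the hinge line, at the middle of the cover's width: 125 mm behind the sampler's origin, 105 mm up
- cover_bar (a point): Middle of the cover's aluminium pull bar, round, 10 mm thick, 130 mm long along the sampler's y, held by two end posts at +-61 mm; 235 mm from the hinge line, 33 mm clear in front of the cover's front edge. It can turn between the fingers as the cover swings
- cover_catch (a point): Point under the cover where the stay's tip centre lies when the cover rests on it, 88 mm from the hinge line; a steel lip just beyond it holds the tip
- stay (a joint): Angle of the prop stay about its pivot line along the sampler's y: 0 lying towards the front, growing as its free end swings up and over to the rear; past 1.57 it falls over by itself to its stop at 2.13 and leans there. When it carries the cover it may stand up to 0.1 less
- stay_pivot (a point): The stay's pivot on the deck, at the sampler's right side: x = 55, y = -115, z = 100 mm in the sampler's frame
- stay_grip (a point): Middle of the stay's yellow cross grip, a round sleeve 10 mm thick and 44 mm long along the sampler's y, which stands out from the 7 mm rod towards the sampler's middle: 80 mm from the pivot, 35 mm beside the rod's line; lying, its centre is 28 mm above the deck. It can turn between the fingers as the stay swings
- stay_tip (a point): Centre of the stay's 10 mm ball tip, 110 mm from the pivot
- rack_grip (a point): Middle of the white grip plate of the vial rack: plate 12 thick (rack's x) x 28 wide (rack's y) x 50 high. The rack, 0.22 kg, is a dark blue block 56 (x) x 130 (y) x 30 mm with blue-capped amber vials up to 47 mm high at both ends (beyond 24 mm from the middle in y). This point is 55 mm above the rack's underside and 25 mm below its top; its axes are the rack's. The rack stands loose on the well floor
- tray_in (a point): Middle of the inner floor of the aluminium tray, 4 to 5 mm above the bench; tray 180 (x) x 210 (y) x 22 mm, walls 4 mm, axes the tray's; fixed to the bench. It stands left or right of the sampler
- carton: Cardboard carton with a white band, 110 x 150 x 55 mm, loose; origin under its middle
- bottle: Amber bottle, 76 mm across, 170 mm high, loose; origin under its middle
- beaker: Glass beaker, 72 mm across, 100 mm high, loose; origin under its middle

How it is judged:
By the outcome, as a careful person would: the job done as asked, in the order asked, and still so for the second after the job is handed in, with the robot touching nothing.
It also fails if it takes over 72 s, if anything falls off the work surface, if the arm or the gripper's body presses on something with over 40 N, if the wrist force passes 120 N, or if a joint passes its speed limit or range.

## Working session

There is one attempt and no reset: what is moved stays moved. The work goes in short steps, Python scripts to look and compute and a tool call to move; the robot and the scene stay as the last step left them, time stands still between calls to the robot, and variables do not carry over. Pictures are saved under pics/ and viewed, about 8 in all and at most 12, crops included, and the job is handed in when it is done.

Besides the shell and the picture viewer there is one more tool, called after "Call:" in YAML: its name, and indented under it one key for each argument. arm_command: Moves the arm, as the interface text tells. Its arguments: {"type":"object","properties":{"increments":{"type":"array"},"grip_force":{"type":"number"}},"required":["increments"]}

```bash
mkdir -p pics
cat > h.py <<'E'
import numpy as np, cv2
from workcell import r, eyes
from scipy.spatial.transform import Rotation as Ro
def cal(n):
    c=eyes.get_calibration(n); K=np.array([[c['fx'],0,c['cx']],[0,c['fy'],c['cy']],[0,0,1]])
    if 'rvec' in c:
        R=cv2.Rodrigues(np.array(c['rvec'],float))[0]; t=np.array(c['tvec'],float).ravel()
    else:
        s=r.get_state(); T=np.eye(4); T[:3,:3]=Ro.from_euler('xyz',s['eef_rot']).as_matrix(); T[:3,3]=s['ee_pos']
        M=np.linalg.inv(T@np.array(c['tool_from_camera'])); R,t=M[:3,:3],M[:3,3]
    return K,R,t
def ray(C,u,v):
    K,R,t=C; d=R.T@np.linalg.solve(K,[u,v,1]); return -R.T@t,d/np.linalg.norm(d)
def onz(C,u,v,z):
    o,d=ray(C,u,v); return o+d*(z-o[2])/d[2]
def tri(C1,p1,C2,p2):
    o1,d1=ray(C1,*p1);o2,d2=ray(C2,*p2)
    s=np.linalg.lstsq(np.c_[d1,-d2],o2-o1,rcond=None)[0]; a=o1+s[0]*d1;b=o2+s[1]*d2
    return (a+b)/2,np.linalg.norm(a-b)
def proj(C,P):
    K,R,t=C; q=(R@np.asarray(P).T).T+t; q=q@K.T; return q[...,:2]/q[...,2:]
def snap(n,f):
    im=eyes.capture(n); cv2.imwrite(f'pics/{f}.png',im[...,::-1]); return im
E
python3 - <<'E'
from h import *
print(r.get_state(), r.finger_overhang)
for n in('scene','side','wrist'):
    C=cal(n); print(n,C[0][0,0],-C[1].T@C[2],C[1][2])
a=snap('scene','a');b=snap('side','b')
np.savez('first.npz',a=a,b=b)
w=snap('wrist','c')
E
```

```text
{'time_s': 0.0, 'qpos': array([-0.04148728,  0.41797367, -0.01029855,  1.61415323,  0.00469996,
        1.11066859, -0.05301505]), 'joint_vel': array([-0.00139137, -0.00103488,  0.00073687,  0.00306219, -0.00159999,
       -0.0007609 , -0.00071347]), 'joint_efforts': array([ 3.52895018e-03, -8.51262331e+01,  6.40313700e-01, -4.25991547e+01,
       -4.87577857e-02,  1.87510403e-02,  1.73272206e-04]), 'ee_pos': array([ 6.24661464e-01, -2.11049607e-05,  2.21834277e-01]), 'eef_rot': array([-1.57197199e+00, -9.08885755e-05, -1.57081997e+00]), 'force': array([-0.93229131,  0.29228265,  0.41979177]), 'wrist_torque': array([0.05605702, 0.00653469, 0.00447488]), 'finger_gap': 0.09390179649208984} 0.017
scene 405.21351871979306 [0.92366493 0.56045815 1.00306259] [-0.31214401 -0.48032121 -0.81966923]
side 488.0122575150933 [0.22290311 1.06692144 0.72877304] [ 0.25305447 -0.83325624 -0.49157653]
wrist 289.9636524355363 [0.62408267 0.07317339 0.3839019 ] [-4.44142982e-04 -2.52566050e-01 -9.67579554e-01]
```

View pics/a.png

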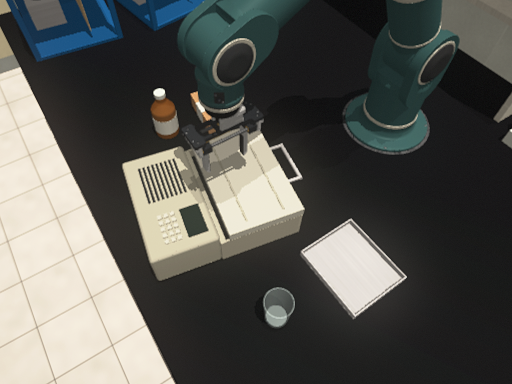

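View pics/b.png

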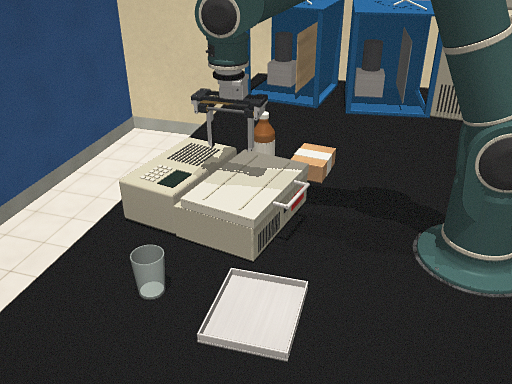

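Scene picture: the sampler's front faces the robot, with the bar at about (285,162), the tray centre at about (353,266), the beaker at (278,307), the bottle at (163,115), and the carton behind the gripper at (200,105). Side picture: the bar is at about (292,196) and the tray at about (255,312). Next I'll take a zoomed crop for the corners.

Run:
```python
from h import *
d=np.load('first.npz');a,b=d['a'],d['b']
A=cv2.resize(a[120:320,115:315],None,fx=3,fy=3,interpolation=cv2.INTER_CUBIC)
B=cv2.resize(b[130:260,115:315],None,fx=3,fy=3,interpolation=cv2.INTER_CUBIC)
cv2.imwrite('pics/A.png',A[...,::-1])
# tray mask both
for n,im,roi in(('scene',a,(215,320,290,415)),('side',b,(260,360,190,315))):
    C=cal(n); g=np.zeros(im.shape[:2],np.uint8); y0,y1,x0,x1=roi
    g[y0:y1,x0:x1]=(im[y0:y1,x0:x1].min(2)>90)*255
    c=max(cv2.findContours(g,0,1)[0],key=cv2.contourArea)
    q=cv2.approxPolyDP(c,6,True)[:,0]
    P=np.array([onz(C,*p,0.022) for p in q]); print(n,q.tolist(),P.round(3).tolist(),P.mean(0).round(3),[round(np.linalg.norm(P[i]-P[i-1]),3) for i in range(len(P))])
```

```text
scene [[351, 218], [301, 255], [353, 318], [406, 276]] [[0.362, 0.236, 0.022], [0.548, 0.251, 0.022], [0.543, 0.45, 0.022], [0.358, 0.443, 0.022]] [0.453 0.345 0.022] [np.float64(0.207), np.float64(0.187), np.float64(0.2), np.float64(0.186)]
side [[230, 268], [197, 341], [287, 359], [307, 281]] [[0.544, 0.242, 0.022], [0.529, 0.466, 0.022], [0.355, 0.458, 0.022], [0.366, 0.235, 0.022]] [0.448 0.35  0.022] [np.float64(0.178), np.float64(0.225), np.float64(0.174), np.float64(0.223)]
```

View pics/A.png

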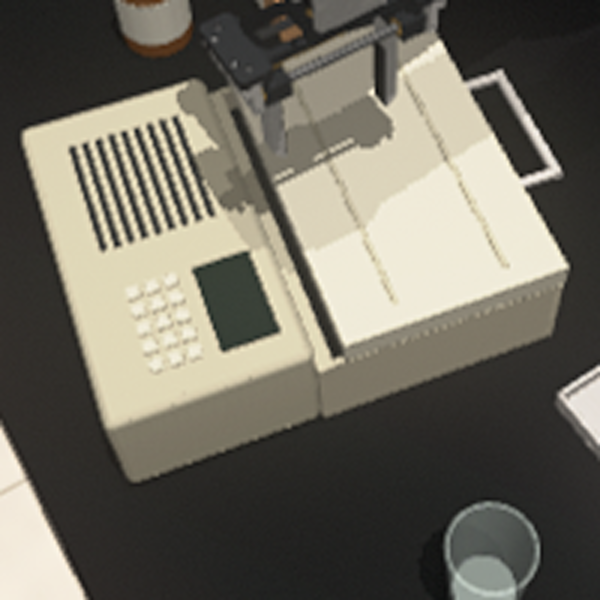

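Run:
```python
from h import *
C=cal('scene')
f=lambda x,y:(115+(x+.5)/3-.5,120+(y+.5)/3-.5)
for n,p,z in[('RLtop',(108,430),.128),('RRtop',(20,132),.128),('FLbot',(553,338),0),('RLbot',(133,483),0),('FLcov',(570,268),.115),('bar1',(503,73),.105),('bar2',(560,174),.105),('barmid',(532,122),.105)]:
    print(n,np.array(f(*p)).round(1),onz(C,*f(*p),z).round(4))
d=np.load('first.npz');b=d['b'];S=cal('side')
B=cv2.resize(b[135:260,115:315],None,fx=3,fy=3,interpolation=cv2.INTER_CUBIC)
cv2.imwrite('pics/B.png',B[...,::-1])
```

```text
RLtop [150.7 263. ] [0.8955 0.1115 0.128 ]
RRtop [121.3 163.7] [ 0.8378 -0.1994  0.128 ]
FLbot [299.  232.3] [0.5028 0.1853 0.    ]
RLbot [159.  280.7] [0.8943 0.1026 0.    ]
FLcov [304.7 209. ] [0.4978 0.1819 0.115 ]
bar1 [282.3 144. ] [ 0.412  -0.0347  0.105 ]
bar2 [301.3 177.7] [0.4391 0.0923 0.105 ]
barmid [292.  160.3] [0.4245 0.0295 0.105 ]
```

View pics/B.png

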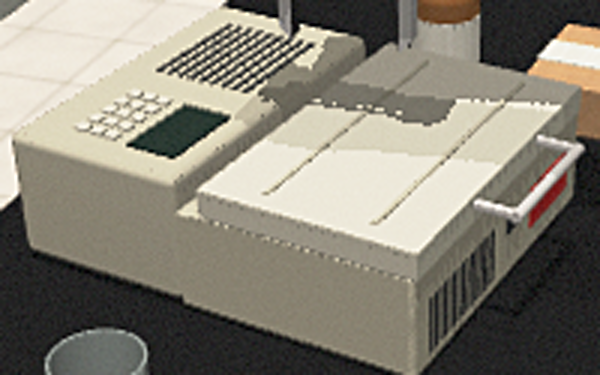

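Run:
```python
from h import *
C=cal('scene');S=cal('side')
f=lambda x,y:(115+(x+.5)/3-.5,120+(y+.5)/3-.5)
g=lambda x,y:(115+(x+.5)/3-.5,135+(y+.5)/3-.5)
for n,p,q in[('bar2',(560,174),(517,217)),('bar1',(503,73),(579,149)),('FLbot',(553,338),(412,374)),('FLcov',(570,268),(416,257)),('RLtop',(108,430),(22,142)),('RRtop',(20,132),(217,12))]:
    print(n,*[x.round(4) for x in tri(C,f(*p),S,g(*q))])
def solve(yaw):
    R=Ro.from_euler('z',yaw).as_matrix()
    for p,m in[((.5028,.1853),(-.07,.16)),((.8943,.1026),(.33,.16)),((.8955,.1115),(.327,.157)),((.8378,-.1994),(.327,-.157)),((.4255,.0288),(-.11,0))]:
        print(yaw,(np.array(p)-(R@[*m,0])[:2]).round(4))
for y in(-.21,-.195):solve(y)
```

```text
bar2 [0.4476 0.1005 0.1202] 0.0007
bar1 [ 0.4229 -0.0223  0.1217] 0.0028
FLbot [0.5084 0.1902 0.0158] 0.0025
FLcov [0.5038 0.1872 0.1262] 0.0015
RLtop [0.8933 0.1029 0.1162] 0.0057
RRtop [ 0.8395 -0.2003  0.1232] 0.0065
-0.21 [0.5379 0.0142]
-0.21 [0.5382 0.0149]
-0.21 [0.543  0.0261]
-0.21 [0.5507 0.0223]
-0.21 [0.5331 0.0059]
-0.195 [0.5405 0.0148]
-0.195 [0.5396 0.0096]
-0.195 [0.5443 0.0208]
-0.195 [0.5474 0.018 ]
-0.195 [0.5334 0.0075]
```

The two views agree: the sampler origin is near (0.542, 0.017) with yaw about −0.20, and the bar is near (0.434, 0.038, 0.118). I'll move above the bar with the jaws along sampler x and a partial opening, then check it through the wrist camera.

Call:
arm_command:
  increments:
    - [[-0.8, 0, -4], 4, 0.28]
    - [[-1.6, 0, -8], 8, 0.28]
    - [[-2.4, 0, -12], 11.5, 0.28]
    - [[-3.2, 0, -16], 11.5, 0.28]
    - [[-3.8, 0, -19], 11.5, 0.28]
    - [[-3.8, 0, -19], 11.5, 0.28]
    - [[-3.8, 0, -19], 11.5, 0.28]
  grip_force: 20

```text
time_s: 0.73
ee_pos: [0.4343, 0.0383, 0.2229]
eef_rot: [-1.57, 0.0, -1.771]
force: [-0.0, -0.2, -0.5]
finger_gap: 0.0508
```

```bash
cat >> h.py <<'E'
S0=np.array([.542,.017,0]); YAW=-.20
def w(p,S=S0,y=YAW): return S+Ro.from_euler('z',y).apply(p)
def s_(p,S=S0,y=YAW): return Ro.from_euler('z',-y).apply(np.asarray(p)-S)
def go(P):
    s=r.get_state(); R=Ro.from_euler('xyz',s['eef_rot']).as_matrix()
    return (R.T@(np.asarray(P)-s['ee_pos'])*100).round(2)
E
python3 - <<'E'
from h import *
im=snap('wrist','d'); s=r.get_state(); C=cal('wrist')
print(s['ee_pos'],s['eef_rot'],s['finger_gap'])
print(proj(C,np.array([w([-.11,y,.118]) for y in(-.06,0,.06)])).round(0))
E
```

```text
[0.43531967 0.03803169 0.22287371] [-1.56977083e+00  3.02991110e-04 -1.77123508e+00] 0.04654979771172416
[[254. 247.]
 [254. 190.]
 [254. 126.]]
```

View pics/d.png

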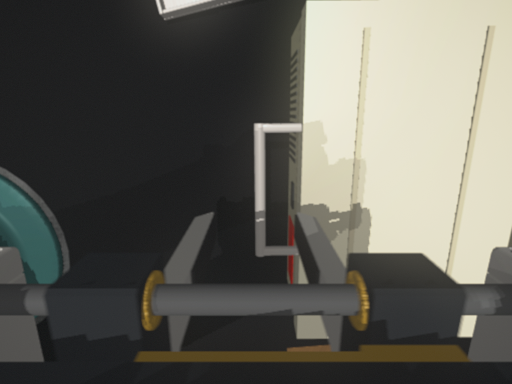

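The wrist picture shows the bar at column ~260, rows 128–251, with its midpoint at row 190. That puts it parallel to the jaws' axis and about 5–6 mm further along +tool z. I'll correct, descend and grip.

Call:
arm_command:
  increments:
    - [[0, 0, 0.5], 0, 0.28]
    - [[0, 3, 0.5], 0, 0.28]
    - [[0, 6, 0.5], 0, 0.28]
    - [[0, 8.5, 0.5], 0, 0.28]
    - [[0, 10.6, 0.5], 0, 0.28]
    - [[0, 10.6, 0.5], 0, 0.28]
    - [[0, 10.6, 0.5], 0, 0]
    - [[0, 10.6, 0.5], 0, 0]
    - [[0, 10.6, 0.5], 0, 0]
    - [[0, 10.6, 0.5], 0, 0]
  grip_force: 15

```text
time_s: 1.62
ee_pos: [0.4387, 0.0373, 0.1172]
eef_rot: [-1.573, -0.0, -1.771]
force: [-13.1, 3.6, 6.4]
finger_gap: 0.0091
```

Run:
```python
from h import *
s=r.get_state();print(s['ee_pos'],s['force'],s['finger_gap'],s_(s['ee_pos']))
im=snap('side','e');c=im[130:230,230:330];w_=snap('wrist','e2')
o=np.hstack([cv2.resize(c,(384,384)),w_[:, 100:484]]);cv2.imwrite('pics/e3.png',o[...,::-1])
```

```text
[0.43867588 0.03732753 0.11721222] [-13.08761786   3.59973366   6.37387334] 0.009118778629650588 [-0.10530297 -0.000605    0.11721222]
```

View pics/e3.png

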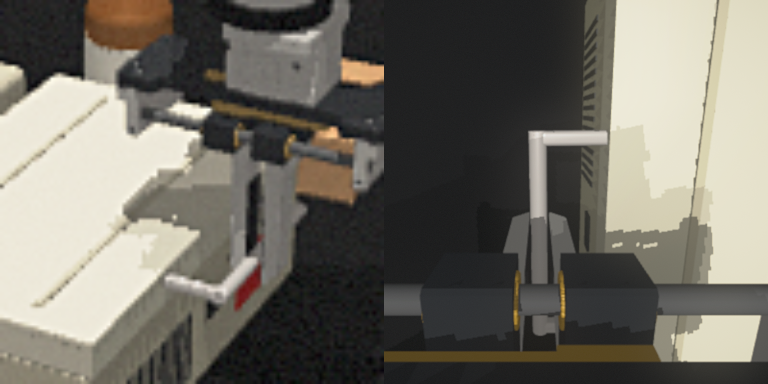

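The side crop and wrist view show the bar between the pads (gap 9.1 mm), clear of the panel edge. Next is the arc table.

```bash
sed -i 's/S0=np.array(.*\]); /S0=np.array([.546,.0162,0]); /' h.py
python3 - <<'E'
import numpy as np
p0=.058
f=lambda t:np.array([.235*(np.cos(p0)-np.cos(p0+t)),.235*(np.sin(p0+t)-np.sin(p0))])*100
for a,b in((0,.8),(.8,1.61)):
    print([[round(v,2) for v in f(t)-f(a)] for t in np.linspace(a,b,12+1)[1:]])
E
```

```text
[[np.float64(0.14), np.float64(1.56)], [np.float64(0.39), np.float64(3.11)], [np.float64(0.74), np.float64(4.63)], [np.float64(1.19), np.float64(6.13)], [np.float64(1.74), np.float64(7.6)], [np.float64(2.38), np.float64(9.03)], [np.float64(3.12), np.float64(10.41)], [np.float64(3.95), np.float64(11.74)], [np.float64(4.87), np.float64(13.01)], [np.float64(5.87), np.float64(14.22)], [np.float64(6.94), np.float64(15.35)], [np.float64(8.09), np.float64(16.42)]]
[[np.float64(1.23), np.float64(1.0)], [np.float64(2.53), np.float64(1.91)], [np.float64(3.89), np.float64(2.73)], [np.float64(5.3), np.float64(3.45)], [np.float64(6.75), np.float64(4.09)], [np.float64(8.25), np.float64(4.62)], [np.float64(9.78), np.float64(5.05)], [np.float64(11.33), np.float64(5.37)], [np.float64(12.9), np.float64(5.59)], [np.float64(14.48), np.float64(5.7)], [np.float64(16.07), np.float64(5.71)], [np.float64(17.65), np.float64(5.61)]]
```

Call:
arm_command:
  increments:
    - [[0, -1.56, 0.1], 0, 0]
    - [[0, -3.1, 0.3], 0, 0]
    - [[0, -4.6, 0.7], 0, 0]
    - [[0, -6.1, 1.1], 0, 0]
    - [[0, -7.6, 1.7], 0, 0]
    - [[0, -9.0, 2.3], 0, 0]
    - [[0, -10.4, 3.1], 0, 0]
    - [[0, -11.7, 3.9], 0, 0]
    - [[0, -13.0, 4.8], 0, 0]
    - [[0, -14.2, 5.8], 0, 0]
    - [[0, -15.4, 6.9], 0, 0]
    - [[0, -16.4, 8.1], 0, 0]
  grip_force: 25

```text
time_s: 2.72
ee_pos: [0.5161, 0.0225, 0.2836]
eef_rot: [-1.577, 0.001, -1.77]
force: [-43.2, 8.8, 43.8]
finger_gap: 0.0089
```

Run:
```python
from h import *
s=r.get_state();print(s['ee_pos'],s['eef_rot'],s['force'],s['finger_gap'],s_(s['ee_pos']))
```

```text
[0.51605254 0.02254533 0.28360348] [-1.57722494e+00  9.06312412e-04 -1.76966901e+00] [-43.16709164   8.80990386  43.80876458] 0.008857117479041735 [-3.06111279e-02  2.69204939e-04  2.83603478e-01]
```

Hold on: the command runs ~6 mm inside the true radius, giving 60 N radially. I'll relieve that and use the measured arc from here (bar centre ~3 mm below the TCP).

Call:
arm_command:
  increments:
    - [[0, -0.4, -0.4], 0, 0]
    - [[0, -0.4, -0.4], 0, 0]
    - [[0, -0.4, -0.4], 0, 0]

```text
time_s: 2.97
ee_pos: [0.5157, 0.0216, 0.2858]
eef_rot: [-1.569, 0.001, -1.772]
force: [0.2, 0.5, -1.8]
finger_gap: 0.0094
```

Run:
```python
from h import *
s=r.get_state();p=s_(s['ee_pos']);print(p,s['force'],s['finger_gap'])
h=np.array([.125,.108]);v=p[[0,2]]-h;R=np.hypot(*v);a=np.arctan2(v[1],-v[0]);print(R,a)
print([[round(100*(R*(np.cos(a)-np.cos(t))),2),round(-100*R*(np.sin(t)-np.sin(a)),2)] for t in np.linspace(a,1.64,12)[1:]])
```

```text
[-0.03077421 -0.00074298  0.28584645] [ 0.17058465  0.50551479 -1.83926587] 0.009352638425577481
0.23642115809032047 0.8514615587502008
[[np.float64(1.31), np.float64(-1.07)], [np.float64(2.7), np.float64(-2.04)], [np.float64(4.15), np.float64(-2.91)], [np.float64(5.67), np.float64(-3.68)], [np.float64(7.23), np.float64(-4.33)], [np.float64(8.83), np.float64(-4.88)], [np.float64(10.47), np.float64(-5.3)], [np.float64(12.14), np.float64(-5.61)], [np.float64(13.83), np.float64(-5.79)], [np.float64(15.52), np.float64(-5.86)], [np.float64(17.21), np.float64(-5.8)]]
```

Call:
arm_command:
  increments:
    - [[0, -1.1, 1.3], 0, 0]
    - [[0, -2.0, 2.7], 0, 0]
    - [[0, -2.9, 4.1], 0, 0]
    - [[0, -3.7, 5.6], 0, 0]
    - [[0, -4.3, 7.2], 0, 0]
    - [[0, -4.9, 8.8], 0, 0]
    - [[0, -4.9, 8.8], 0, 0]

```text
time_s: 3.55
ee_pos: [0.6037, 0.0042, 0.3361]
eef_rot: [-1.568, 0.001, -1.771]
force: [-3.8, 2.1, 15.5]
finger_gap: 0.0092
```

Run:
```python
from h import *
s=r.get_state();p=s_(s['ee_pos']);print(p,s['force'],s['finger_gap'])
```

```text
[ 5.88956678e-02 -2.93399687e-04  3.36060628e-01] [-3.83467531  2.13230445 15.49804095] 0.009175421560998745
```

Call:
arm_command:
  increments:
    - [[0, -0.6, 1.6], 0, 0]
    - [[0, -0.9, 3.3], 0, 0]
    - [[0, -1.1, 5.0], 0, 0]
    - [[0, -1.2, 6.7], 0, 0]
    - [[0, -1.1, 7.9], 0, 0]
    - [[0, -1.1, 8.4], 0, 0]
    - [[0, -1.1, 8.4], 0, 0]

```text
time_s: 4.13
ee_pos: [0.6851, -0.012, 0.3458]
eef_rot: [-1.569, 0.002, -1.771]
force: [1.4, 3.7, 4.1]
finger_gap: 0.0089
```

Run:
```python
from h import *
s=r.get_state();p=s_(s['ee_pos']);print(p,s['force'],s['finger_gap'])
```

```text
[1.41958767e-01 5.13654355e-05 3.45840608e-01] [1.39710986 3.70278922 4.09804419] 0.008869387891300396
```

Call:
arm_command:
  increments:
    - [[0, 0, 0.4], 0, 0]
    - [[0, 0.05, 0.8], 0, 0]
    - [[0, 0.1, 1.0], 0, 0]
    - [[0, 0.1, 1.0], 0, 0]

```text
time_s: 4.47
ee_pos: [0.6897, -0.0128, 0.3454]
eef_rot: [-1.58, 0.001, -1.77]
force: [-49.5, 9.7, 27.1]
finger_gap: 0.0128
```

Run:
```python
from h import *
s=r.get_state();p=s_(s['ee_pos']);print(p,s['force'],s['finger_gap'])
```

```text
[1.46584469e-01 9.16347497e-05 3.45377061e-01] [-49.48585363   9.68160294  27.09550739] 0.012808764651342279
```

At the stop: the force rose sharply at x = 0.147. I'll ease off, open, lift and back away, starting the turn.

Call:
arm_command:
  increments:
    - [[0, 0, -0.5], 0, 0]
    - [[0, 0, -0.5], 0, 0.3]
    - [[0, 0, -0.5], 0, 0.3]
    - [[0, 0, -0.5], 0, 0.3]
    - [[0, 0, -0.5], 0, 0.3]
    - [[0, -2.5, -0.5], 0, 0.3]
    - [[0, -5, -0.5], 0, 0.3]
    - [[0, -5, -4], -6, 0.6]
    - [[0, -5, -8], -12, 0.75]
    - [[0, -5, -12], -18, 0.75]
    - [[0, -5, -16], -24, 0.75]
    - [[0, -5, -19], -30, 0.75]

```text
time_s: 5.47
ee_pos: [0.505, 0.0236, 0.3936]
eef_rot: [-1.571, -0.0, -1.243]
force: [-0.3, -0.7, 0.7]
finger_gap: 0.058
```

Call:
arm_command:
  increments:
    - [[0, 0, 0], -7, 0.75]
    - [[0, 0, 0], -14, 0.75]
    - [[0, 0, 0], -21, 0.75]
    - [[0, 0, 0], -28, 0.75]
    - [[0, 0, 0], -35, 0.75]
    - [[0, 0, 0], -42, 0.75]
    - [[0, 0, 0], -49, 0.75]
    - [[0, 0, 0], -56, 0.75]
    - [[0, 0, 0], -60, 0.75]
    - [[0, 0, 0], -60, 0.75]

```text
time_s: 6.3
ee_pos: [0.5077, 0.023, 0.3935]
eef_rot: [-1.571, 0.0, -0.197]
force: [-0.7, -0.4, -0.5]
finger_gap: 0.0708
```

Run:
```python
from h import *
im=snap('wrist','g'); s=r.get_state(); C=cal('wrist'); p=s_(s['ee_pos'])
sc=snap('scene','g1')
print(s['ee_pos'],s['eef_rot'],s['finger_gap'],p)
L=[('piv',.055,-.115,.1),('grip',-.025,-.08,.1),('tip',-.055,-.115,.1),('well--',-.058,-.08,.072),('+-',.058,-.08,.072),('-+',-.058,.08,.072),('++',.058,.08,.072),('rack',0,0,.095)]
for l in L: print(l[0],proj(C,w(l[1:])).round(0))
o=np.hstack([im,sc[60:300,100:340][:, :].repeat(1,0)][:1]) 
cv2.imwrite('pics/g2.png',np.vstack([im[...,::-1]]))
```

```text
[0.50759878 0.023086   0.3934326 ] [-1.57092410e+00  1.48520869e-04 -2.02349648e-01] 0.07053226735530213 [-0.03900379 -0.00088041  0.3934326 ]
piv [187. 216.]
grip [205. 168.]
tip [182. 149.]
well-- [207. 145.]
+- [210. 212.]
-+ [304. 145.]
++ [301. 211.]
rack [256. 183.]
```

View pics/g.png

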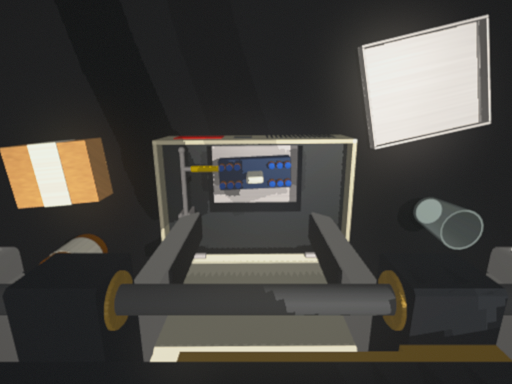

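The wrist view shows the cover upright behind. The stay rod runs from (182,150) to (187,214) and its yellow grip spans (191–219, 169), both within 1–2 px of my predictions. The rack grip is at (255,178). The gripper body is too long in its jaw direction to stand in front of the raised cover, so I'll clamp the stay along y, from the rod's outer side to the sleeve's end.

Call:
arm_command:
  increments:
    - [[0.5, 4, -3], 0, 0.75]
    - [[1.4, 8, -6], 0, 0.75]
    - [[1.4, 12, -8.7], 0, 0.75]
    - [[1.4, 16, -8.7], 0, 0.75]
    - [[1.4, 20, -8.7], 0, 0.75]
    - [[1.4, 23, -8.7], 0, 0.75]
    - [[1.4, 26, -8.7], 0, 0.75]
    - [[1.4, 28, -8.7], 0, 0.75]
    - [[1.4, 29.5, -8.7], 0, 0.75]
    - [[1.4, 29.5, -8.7], 0, 0.75]
  grip_force: 20

```text
time_s: 7.23
ee_pos: [0.5023, -0.0647, 0.0957]
eef_rot: [-1.571, 0.004, -0.203]
force: [-1.2, -0.3, -0.0]
finger_gap: 0.0703
```

Call:
arm_command:
  increments:
    - [[0, 0, 0], 0, 0.55]
    - [[0, 0, 0], 0, 0.5]
    - [[0, 0, 0], 0, 0.5]
    - [[0, 0, 0], 0, 0.5]
    - [[0, 0, 0], 0, 0.5]

```text
time_s: 7.65
ee_pos: [0.5037, -0.0664, 0.0997]
eef_rot: [-1.572, -0.001, -0.203]
force: [-3.7, -8.2, -0.7]
finger_gap: 0.0595
```

Run:
```python
from h import *
s=r.get_state();p=s_(s['ee_pos']);print(p,s['force'],s['finger_gap'],s['eef_rot'])
im=snap('wrist','i')
```

```text
[-0.0250418  -0.08931303  0.09967834] [-3.72013926 -8.18968507 -0.65780794] 0.05951407997404575 [-1.57241429e+00 -6.56474851e-04 -2.02672363e-01]
```

View pics/i.png

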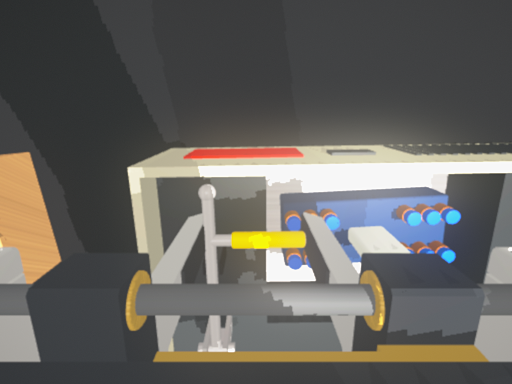

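The clamp holds at gap 59.5 mm (the expected span is about 60): rod at columns 205–218, yellow sleeve from (232) to (305,240) against the left finger. Raising it in stages.

Call:
arm_command:
  increments:
    - [[0.05, -1.0, 0], 0, 0.5]
    - [[0.25, -2.0, 0], 0, 0.5]
    - [[0.55, -2.9, 0], 0, 0.5]
    - [[1.0, -3.8, 0], 0, 0.5]
    - [[1.5, -4.7, 0], 0, 0.5]
    - [[2.15, -5.45, 0], 0, 0.5]
    - [[2.15, -5.45, 0], 0, 0.5]
  grip_force: 25

```text
time_s: 8.28
ee_pos: [0.526, -0.0707, 0.1558]
eef_rot: [-1.572, -0.003, -0.203]
force: [-6.6, -7.0, 3.7]
finger_gap: 0.06
```

Run:
```python
from h import *
s=r.get_state();p=s_(s['ee_pos']);print(p,s['force'],s['finger_gap'],s['eef_rot'])
im=snap('wrist','j')
m=cv2.inRange(cv2.cvtColor(im,cv2.COLOR_RGB2HSV),(25,150,120),(35,255,255));v,u=np.nonzero(m);print(len(u),u.min(),u.max(),v.mean())
im=cv2.imread('pics/i.png');m=cv2.inRange(cv2.cvtColor(im,cv2.COLOR_BGR2HSV),(25,150,120),(35,255,255));v,u=np.nonzero(m);print(len(u),u.min(),u.max(),v.mean())
```

```text
[-0.00233732 -0.08915331  0.15576006] [-6.62137743 -6.99984746  3.72958685] 0.0600136459926208 [-1.57200132 -0.00262393 -0.2030057 ]
1048 232 303 235.39026717557252
1151 232 382 240.47784535186793
```

Call:
arm_command:
  increments:
    - [[0.7, -0.7, 0], 0, 0.5]
    - [[1.5, -1.3, 0], 0, 0.5]
    - [[2.4, -1.8, 0], 0, 0.5]
    - [[3.3, -2.15, 0], 0, 0.5]
    - [[4.3, -2.4, 0], 0, 0.5]
    - [[5.3, -2.5, 0], 0, 0.5]
    - [[6.5, -2.5, 0], 0, 0.5]
    - [[6.5, -2.5, 0], 0, 0.5]
    - [[6.5, -2.5, 0], 0, 0.5]

```text
time_s: 9.08
ee_pos: [0.59, -0.083, 0.1802]
eef_rot: [-1.571, -0.004, -0.202]
force: [-0.2, -4.8, 4.0]
finger_gap: 0.0584
```

Run:
```python
from h import *
s=r.get_state();p=s_(s['ee_pos']);print(p,s['force'],s['finger_gap'],s['eef_rot'])
im=snap('wrist','k')
m=cv2.inRange(cv2.cvtColor(im,cv2.COLOR_RGB2HSV),(25,150,120),(35,255,255));v,u=np.nonzero(m);print(len(u),u.min(),u.max(),v.mean())
```

```text
[ 0.06278789 -0.08849574  0.18023123] [-0.16244441 -4.76605781  4.01191875] 0.058362690989281374 [-1.571438   -0.00357222 -0.20179599]
1114 232 304 220.64452423698384
```

Run:
```python
from h import *
def yel(im):
    m=cv2.inRange(cv2.cvtColor(im,cv2.COLOR_RGB2HSV),(23,130,90),(35,255,255))
    n,l,st,c=cv2.connectedComponentsWithStats(m); 
    return [(st[i,4],st[i,:4].tolist(),c[i].round(1)) for i in range(1,n) if st[i,4]>8]
C={}
for n in('scene','side','wrist'):
    im=snap(n,'l_'+n);C[n]=cal(n);print(n,yel(im))
for x,z in((.055,.18),(.063,.18),(.05,.18),(.063,.175)): print(x,z,[proj(C[n],w([x,-.08,z])).round(1) for n in C])
```

```text
scene []
side [(np.int32(23), [252, 143, 9, 9], array([255.9, 147.1]))]
wrist [(np.int32(1268), [231, 212, 75, 18], array([267.9, 220.4]))]
0.055 0.18 [array([223.9, 142.7]), array([254.2, 147.8]), array([269.1, 226.1])]
0.063 0.18 [array([221. , 143.5]), array([251.6, 147.2]), array([268.9, 238.4])]
0.05 0.18 [array([225.6, 142.2]), array([255.8, 148.1]), array([269.2, 218.2])]
0.063 0.175 [array([221.1, 144.7]), array([251.6, 148.9]), array([268.5, 234.9])]
```

The side and wrist views put the sleeve at x≈0.051, z≈0.18, so the stay is at about 1.52 rad: it has slipped ~11 mm in the pads. There is room to the cover, so I'll grip harder and go a little further.

Call:
arm_command:
  increments:
    - [[0, 0, 0], 0, 0.45]
    - [[0, 0, 0], 0, 0.45]
    - [[0.4, 0, 0], 0, 0.45]
    - [[0.8, 0, 0], 0, 0.45]
    - [[1.2, 0.05, 0], 0, 0.45]
    - [[1.4, 0.1, 0], 0, 0.45]
    - [[1.4, 0.1, 0], 0, 0.45]
  grip_force: 45

```text
time_s: 9.87
ee_pos: [0.6028, -0.085, 0.1773]
eef_rot: [-1.571, -0.001, -0.201]
force: [-0.1, 0.8, 0.6]
finger_gap: 0.0422
```

```bash
cat >> h.py <<'E'
def yel(im):
    m=cv2.inRange(cv2.cvtColor(im,cv2.COLOR_RGB2HSV),(23,130,90),(35,255,255))
    n,l,st,c=cv2.connectedComponentsWithStats(m); 
    return [(st[i,4],st[i,:4].tolist(),c[i].round(1)) for i in range(1,n) if st[i,4]>8]
E
python3 - <<'E'
from h import *
s=r.get_state();p=s_(s['ee_pos']);print(p,s['force'],s['finger_gap'],s['eef_rot'])
C={}
for n in('side','wrist'):
    im=snap(n,'m_'+n);C[n]=cal(n);print(n,yel(im))
for x,z in((.055,.18),(.063,.18),(.07,.18)): print(x,z,[proj(C[n],w([x,-.08,z])).round(1) for n in C])
E
```

```text
[ 0.07572434 -0.0878615   0.17731187] [-0.07736705  0.81699253  0.64566046] 0.04221262513076788 [-1.57077658e+00 -6.29213635e-04 -2.01281562e-01]
side [(np.int32(28), [255, 144, 9, 9], array([258.7, 147.6]))]
wrist [(np.int32(1411), [229, 175, 78, 19], array([267.5, 184. ]))]
0.055 0.18 [array([254.2, 147.8]), array([268.5, 207.2])]
0.063 0.18 [array([251.6, 147.2]), array([268.4, 220.2])]
0.07 0.18 [array([249.3, 146.7]), array([268.2, 231.3])]
```

The stay slipped out of the clamp and leans forward at about 1.4 rad, falling slowly. I'll hop over it with shut fingers to push it from the front if it is still up.

Call:
arm_command:
  increments:
    - [[0, -3.8, 0.8], 0, 0]
    - [[-4, -3.8, 0.8], 0, 0]
    - [[-8, -3.8, 0.8], 0, 0]
    - [[-10, -3.0, 0.8], 0, 0]
  grip_force: 20

```text
time_s: 10.3
ee_pos: [0.5034, -0.0564, 0.2081]
eef_rot: [-1.571, -0.001, -0.201]
force: [1.2, -0.2, -0.5]
finger_gap: 0.0191
```

Run:
```python
from h import *
s=r.get_state();p=s_(s['ee_pos']);print(s['time_s'],p,s['force'],s['finger_gap'])
C={}
for n in('side','wrist'):
    im=snap(n,'n_'+n);C[n]=cal(n);print(n,yel(im))
for t in np.arange(0,1.7,.1): print(round(t,1),[proj(C[n],w([.055-.08*np.cos(t),-.08,.1+.08*np.sin(t)])).round(0) for n in C])
```

```text
10.3 [-0.02732075 -0.07961924  0.20814232] [ 1.19590074 -0.2486772  -0.46125995] 0.019113139005332243
side [(np.int32(25), [270, 156, 8, 7], array([273.8, 159.2]))]
wrist [(np.int32(283), [243, 220, 26, 17], array([253.2, 227.6]))]
0.0 [array([280., 181.]), array([255., 193.])]
0.1 [array([280., 178.]), array([255., 196.])]
0.2 [array([280., 175.]), array([255., 200.])]
0.3 [array([279., 173.]), array([255., 205.])]
0.4 [array([278., 170.]), array([255., 210.])]
0.5 [array([277., 167.]), array([255., 217.])]
0.6 [array([276., 165.]), array([255., 225.])]
0.7 [array([274., 162.]), array([255., 233.])]
0.8 [array([273., 160.]), array([255., 243.])]
0.9 [array([271., 157.]), array([255., 253.])]
1.0 [array([268., 155.]), array([255., 263.])]
1.1 [array([266., 153.]), array([255., 274.])]
1.2 [array([264., 152.]), array([255., 285.])]
1.3 [array([261., 150.]), array([255., 296.])]
1.4 [array([259., 149.]), array([255., 306.])]
1.5 [array([256., 148.]), array([255., 316.])]
1.6 [array([253., 148.]), array([255., 325.])]
```

It fell back, which does no harm. New plan:
1. Pinch the sleeve with the jaws along x, which is a firm grip, and raise the stay to ~1.1 rad.
2. Open slightly so it leans on the front finger, and pivot the tool 90° about that finger so the body clears the cover.
3. Push it over.

Call:
arm_command:
  increments:
    - [[0, -1, 0], 7, 0.28]
    - [[0, -1, 0], 14, 0.28]
    - [[0, -1, 0], 21, 0.28]
    - [[0, -1, 0], 28, 0.28]
    - [[0, -1, 0], 35, 0.28]
    - [[0, -1, 0], 42, 0.28]
    - [[0, -1, 0], 49, 0.28]
    - [[0, -1, 0], 56, 0.28]
    - [[0, -1, 0], 63, 0.28]
    - [[0, -1, 0], 70, 0.28]
    - [[0, -1, 0], 77, 0.28]
    - [[0, -1, 0], 84, 0.28]

```text
time_s: 11.4
ee_pos: [0.5065, -0.0572, 0.2171]
eef_rot: [-1.571, -0.0, -1.673]
force: [-0.2, 0.3, -0.2]
finger_gap: 0.0263
```

Call:
arm_command:
  increments:
    - [[0, 0, 0], 6, 0.28]
    - [[0, 0, 0], 6, 0.28]
    - [[0, 0, 0], 6, 0.28]

```text
time_s: 11.65
ee_pos: [0.5063, -0.057, 0.217]
eef_rot: [-1.571, -0.0, -1.768]
force: [-0.5, -0.0, -0.4]
finger_gap: 0.0265
```

Run:
```python
from h import *
s=r.get_state();p=s_(s['ee_pos']);print(s['time_s'],p,s['eef_rot'],s['finger_gap'])
C={}
for n in('side','wrist'):
    im=snap(n,'o_'+n);C[n]=cal(n);print(n,yel(im))
for t in (0,.05): print(t,[proj(C[n],w([.055-.08*np.cos(t),-.08,.1+.08*np.sin(t)])).round(1) for n in C])
print(go(w([-.025,-.08,.098])))
```

```text
11.65 [-0.02432892 -0.07965925  0.21701398] [-1.57073122e+00 -1.56066831e-04 -1.76805872e+00] 0.026499996350091835
side [(np.int32(26), [277, 176, 8, 9], array([280.5, 179.5]))]
wrist [(np.int32(426), [251, 169, 11, 43], array([255.6, 189.7]))]
0 [array([280.3, 180.7]), array([254.9, 187.5])]
0.05 [array([280.3, 179.4]), array([255. , 188.5])]
[ 0.02 11.9  -0.05]
```

Call:
arm_command:
  increments:
    - [[0, 4, 0], 0, 0.28]
    - [[0, 7.5, 0], 0, 0.28]
    - [[0, 10, 0], 0, 0.28]
    - [[0, 11.9, 0], 0, 0.28]
    - [[0, 11.9, 0], 0, 0.28]
    - [[0, 11.9, 0], 0, 0]
    - [[0, 11.9, 0], 0, 0]
    - [[0, 11.9, 0], 0, 0]
    - [[0, 11.9, 0], 0, 0]
  grip_force: 25

```text
time_s: 12.5
ee_pos: [0.5071, -0.0572, 0.0994]
eef_rot: [-1.568, 0.0, -1.771]
force: [2.3, -0.3, 1.8]
finger_gap: 0.0092
```

Call:
arm_command:
  increments:
    - [[0, -1.2, 0.1], 0, 0]
    - [[0, -2.4, 0.35], 0, 0]
    - [[0, -3.5, 0.8], 0, 0]
    - [[0, -4.5, 1.4], 0, 0]
    - [[0, -5.45, 2.15], 0, 0]
    - [[0, -5.45, 2.15], 0, 0]

```text
time_s: 13.0
ee_pos: [0.5306, -0.0619, 0.155]
eef_rot: [-1.564, 0.001, -1.771]
force: [10.6, -2.3, -10.5]
finger_gap: 0.009
```

Run:
```python
from h import *
s=r.get_state();p=s_(s['ee_pos']);print(s['time_s'],p,s['eef_rot'],s['finger_gap'],s['force'])
C={}
for n in('side','wrist'):
    im=snap(n,'p_'+n);C[n]=cal(n);print(n,yel(im))
for t in (.65,.75,): print(t,[proj(C[n],w([.055-.08*np.cos(t),-.08,.1+.08*np.sin(t)])).round(1) for n in C])
```

```text
13.0 [ 0.00044105 -0.07956151  0.15502364] [-1.56355215e+00  6.92447114e-04 -1.77132716e+00] 0.009044262379009103 [ 10.58765987  -2.26416346 -10.45072005]
side [(np.int32(13), [269, 157, 4, 6], array([270.8, 159.6]))]
wrist [(np.int32(1103), [247, 205, 17, 72], array([255.1, 240.6]))]
0.65 [array([275.2, 163.3]), array([243.7, 233.3])]
0.75 [array([273.5, 160.9]), array([252. , 237.4])]
```

Call:
arm_command:
  increments:
    - [[0, -0.4, 0.6], 0, 0]
    - [[0, -0.9, 1.2], 0, 0]
    - [[0, -1.3, 1.8], 0, 0]
    - [[0, -1.55, 2.3], 0, 0]
    - [[0, -1.55, 2.3], 0, 0]

```text
time_s: 13.52
ee_pos: [0.5504, -0.0656, 0.1696]
eef_rot: [-1.57, 0.001, -1.771]
force: [-6.5, 3.5, 11.4]
finger_gap: 0.0093
```

Call:
arm_command:
  increments:
    - [[0, 0.4, 0.2], 0, 0.2]
    - [[0, 1.0, 0.3], 0, 0.35]
    - [[0, 1.0, 0.3], 0, 0.45]
    - [[0, 1.0, 0.3], 0, 0.45]
    - [[0, 1.0, 0.3], 0, 0.45]

```text
time_s: 13.93
ee_pos: [0.5524, -0.0666, 0.158]
eef_rot: [-1.571, -0.0, -1.772]
force: [0.1, 1.3, 0.4]
finger_gap: 0.0392
```

Run:
```python
from h import *
s=r.get_state();p=s_(s['ee_pos']);print(s['time_s'],p,s['eef_rot'],s['finger_gap'],s['force'])
C={}
for n in('side','wrist'):
    im=snap(n,'q_'+n);C[n]=cal(n);print(n,yel(im))
for t in (.7,.8,.9,1,): print(t,[proj(C[n],w([.057-.08*np.cos(t),-.08,.1+.08*np.sin(t)])).round(1) for n in C])
```

```text
13.9333 [ 0.02275925 -0.0798593   0.1579865 ] [-1.57106300e+00 -1.37614015e-04 -1.77152966e+00] 0.03918064674175439 [0.05732427 1.26758393 0.35920212]
side []
wrist [(np.int32(1171), [219, 206, 20, 73], array([228.6, 242.3]))]
0.7 [array([273.7, 161.9]), array([212.8, 232.2])]
0.8 [array([271.9, 159.5]), array([220.4, 236.1])]
0.9 [array([269.9, 157.3]), array([229.6, 239.8])]
1 [array([267.7, 155.2]), array([240.2, 243.2])]
```

The stay leans on the front finger at ~0.89 rad. Next I'll pivot the tool about that finger.

Call:
arm_command:
  increments:
    - [[-0.33, 0, 0], -7, 0.45]
    - [[-0.65, 0, -0.1], -14, 0.45]
    - [[-0.97, 0, -0.2], -21, 0.45]
    - [[-1.27, 0, -0.3], -28, 0.45]
    - [[-1.55, 0, -0.5], -35, 0.45]
    - [[-1.81, 0, -0.7], -42, 0.45]
    - [[-2.04, 0, -0.9], -49, 0.45]
    - [[-2.24, 0, -1.2], -56, 0.45]
    - [[-2.41, 0, -1.5], -63, 0.45]
    - [[-2.54, 0, -1.8], -70, 0.45]
    - [[-2.63, 0, -2.1], -77, 0.45]
    - [[-2.7, 0, -2.4], -84, 0.45]

```text
time_s: 15.03
ee_pos: [0.5342, -0.0353, 0.1581]
eef_rot: [-1.571, -0.0, -0.299]
force: [-0.9, -0.1, 0.0]
finger_gap: 0.0422
```

Call:
arm_command:
  increments:
    - [[0, 0, 0], -6, 0.45]
    - [[0, 0, 0], -6, 0.45]

```text
time_s: 15.2
ee_pos: [0.5343, -0.0354, 0.1582]
eef_rot: [-1.571, -0.0, -0.195]
force: [-0.1, 0.0, 0.7]
finger_gap: 0.0425
```

Run:
```python
from h import *
s=r.get_state();p=s_(s['ee_pos']);print(s['time_s'],p,s['eef_rot'],s['finger_gap'],s['force'])
C={}
for n in('side','wrist'):
    im=snap(n,'t_'+n);C[n]=cal(n);print(n,yel(im))
for t in (.0,.7,.8,.9,1,1.1): print(t,[proj(C[n],w([.057-.08*np.cos(t),-.08,.1+.08*np.sin(t)])).round(1) for n in C])
```

```text
15.2 [-0.00124081 -0.05286246  0.15815125] [-1.57078015e+00 -8.60514604e-05 -1.95404993e-01] 0.04245227610736792 [-0.11538612  0.03685376  0.68078676]
side []
wrist [(np.int32(503), [214, 257, 31, 18], array([229.5, 265.8]))]
0.0 [array([279.6, 180.5]), array([220.1, 180.3])]
0.7 [array([273.7, 161.9]), array([211.6, 228.6])]
0.8 [array([271.9, 159.5]), array([210.6, 240.7])]
0.9 [array([269.9, 157.3]), array([209.7, 253.8])]
1 [array([267.7, 155.2]), array([209. , 267.6])]
1.1 [array([265.4, 153.3]), array([208.5, 281.9])]
```

The stay leans at ~0.98 rad on the finger's side. Pushing it over.

Call:
arm_command:
  increments:
    - [[0.7, -0.4, 0], 0, 0.45]
    - [[1.4, -0.7, 0], 0, 0.45]
    - [[2.1, -0.9, 0], 0, 0.45]
    - [[2.8, -1.0, 0], 0, 0.45]
    - [[3.5, -1.0, 0], 0, 0.45]
    - [[4.2, -1.0, 0], 0, 0.45]
    - [[4.9, -1.0, 0], 0, 0.45]
    - [[5.6, -1.0, 0], 0, 0.45]
    - [[6.2, -1.0, 0], 0, 0.45]
    - [[6.2, -1.0, 0], 0, 0.45]
    - [[6.2, -1.0, 0], 0, 0.45]

```text
time_s: 16.22
ee_pos: [0.5952, -0.0477, 0.1677]
eef_rot: [-1.571, 0.0, -0.201]
force: [0.3, 1.0, 0.3]
finger_gap: 0.0421
```

Run:
```python
from h import *
s=r.get_state();p=s_(s['ee_pos']);print(s['time_s'],p,s['eef_rot'],s['finger_gap'],s['force'])
C={}
for n in('side','wrist'):
    im=snap(n,'u_'+n);C[n]=cal(n);print(n,yel(im))
for t in (1.3,1.4,1.5,1.6,1.7,1.9,2.13): print(t,[proj(C[n],w([.057-.08*np.cos(t),-.08,.1+.08*np.sin(t)])).round(1) for n in C])
```

```text
16.2167 [ 0.06089141 -0.05281931  0.16768846] [-1.57083013e+00  4.22798609e-04 -2.00818720e-01] 0.04207021743907932 [0.34817015 1.00021397 0.34433813]
side []
wrist []
1.3 [array([260.5, 150.2]), array([205.7, 202.7])]
1.4 [array([258., 149.]), array([205.8, 217.1])]
1.5 [array([255.4, 148.1]), array([206.1, 231.2])]
1.6 [array([252.8, 147.5]), array([206.7, 244.5])]
1.7 [array([250.2, 147.1]), array([207.5, 256.7])]
1.9 [array([245.2, 147.2]), array([209.5, 277.4])]
2.13 [array([240. , 148.6]), array([212.4, 293.6])]
```

Call:
arm_command:
  increments:
    - [[-3, 0, 0], 0, 0.45]
    - [[-6, 0, 1], 0, 0.45]
    - [[-9, -3, 3], 0, 0.45]
    - [[-11, -7, 5], 0, 0.45]
    - [[-11, -11, 5.3], 7, 0.3]
    - [[-11, -15, 5.3], 14, 0.3]
    - [[-11, -19, 5.3], 21, 0.3]
    - [[-11, -22.5, 5.3], 28, 0.3]
    - [[-11, -22.5, 5.3], 35, 0.3]
    - [[-11, -22.5, 5.3], 42, 0.3]
    - [[-11, -22.5, 5.3], 49, 0.3]
    - [[-11, -22.5, 5.3], 56, 0.3]

```text
time_s: 17.32
ee_pos: [0.4976, 0.0263, 0.3932]
eef_rot: [-1.57, -0.0, -1.184]
force: [0.9, -0.0, -0.5]
finger_gap: 0.0282
```

Run:
```python
from h import *
s=r.get_state();p=s_(s['ee_pos']);print(s['time_s'],p,s['eef_rot'],s['finger_gap'],s['force'])
a=snap('side','v_side');b=snap('wrist','v_wrist');C=cal('side')
print(yel(a),yel(b))
for t in (0,1.6,1.9,2.03,2.13): print(t,proj(C,w([.057-.08*np.cos(t),-.08,.1+.08*np.sin(t)])).round(1))
o=np.hstack([cv2.resize(a[70:220,170:320],(400,400)),cv2.resize(b,(400,300))[np.r_[0:300,[299]*100]]]);cv2.imwrite('pics/v.png',o[...,::-1])
```

```text
17.3167 [-4.94742986e-02  2.41902663e-04  3.93177550e-01] [-1.57044224e+00 -2.64801690e-04 -1.18404954e+00] 0.028237872914180562 [ 0.87399221 -0.0057796  -0.45227249]
[(np.int32(24), [236, 144, 10, 8], array([240.7, 147.3]))] []
0 [279.6 180.5]
1.6 [252.8 147.5]
1.9 [245.2 147.2]
2.03 [242.2 147.8]
2.13 [240.  148.6]
```

View pics/v.png

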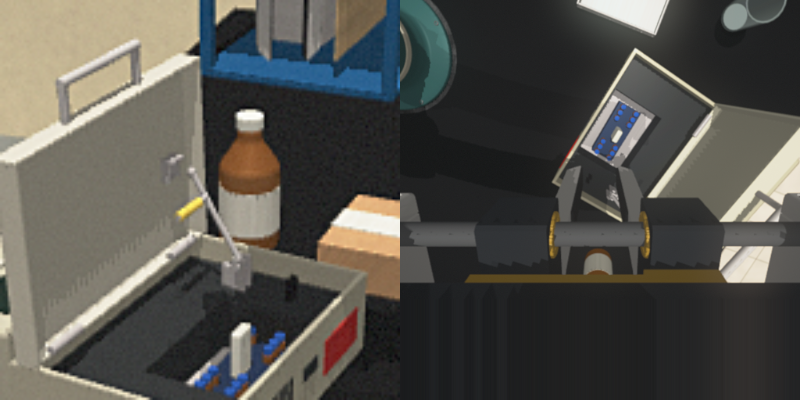

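The view shows the cover upright, the stay leaning back toward the catch plate (yellow grip at about 2.1 rad), and the rack in the well. Next I'll finish the turn and cage the bar to let the cover down.

Call:
arm_command:
  increments:
    - [[0, -1, 0], 7, 0.3]
    - [[0, -1, 0], 14, 0.3]
    - [[0, -1, 0], 21, 0.3]
    - [[0, -1, 0], 28, 0.3]
    - [[0, -1, 0], 33.6, 0.3]
    - [[0, -1, 0], 33.6, 0.3]

```text
time_s: 17.92
ee_pos: [0.4977, 0.0263, 0.403]
eef_rot: [-1.571, -0.0, -1.765]
force: [0.5, 0.5, 0.2]
finger_gap: 0.0281
```

Run:
```python
from h import *
s=r.get_state();p=s_(s['ee_pos']);print(s['time_s'],p,s['eef_rot'],s['finger_gap'],go(w([.142,0,.40])))
```

```text
17.9167 [-4.93100712e-02  2.71259142e-04  4.02983421e-01] [-1.57073627e+00 -5.43098060e-05 -1.76492982e+00] 0.028060572508679712 [ 0.14  0.3  19.13]
```

Call:
arm_command:
  increments:
    - [[0, 0, 3], 0, 0.3]
    - [[0, 0, 7], 0, 0.3]
    - [[0, 0, 11], 0, 0.3]
    - [[0, 0, 15], 0, 0.3]
    - [[0, 0, 18], 0, 0.3]
    - [[0, 0, 19.3], 0, 0.3]
    - [[0, 0, 19.3], 0, 0.3]
    - [[0, 2, 19.3], 0, 0.3]
    - [[0, 4, 19.3], 0, 0.3]
    - [[0, 5.7, 19.3], 0, 0.3]
    - [[0, 5.7, 19.3], 0, 0.3]

```text
time_s: 18.83
ee_pos: [0.6857, -0.0108, 0.3427]
eef_rot: [-1.575, -0.001, -1.759]
force: [0.3, -0.7, -1.5]
finger_gap: 0.0282
```

Call:
arm_command:
  increments:
    - [[0, 0, -1], 0, 0.3]
    - [[0, 0, -2], 0, 0.3]
    - [[0, 0, -3], 0, 0.3]
    - [[0, 0, -4], 0, 0.3]
    - [[0, 0.1, -5], 0, 0.3]
    - [[0, 0.2, -5.8], 0, 0.3]
    - [[0, 0.4, -6.4], 0, 0.3]
    - [[0, 0.5, -7], 0, 0.3]
    - [[0, 0.7, -7.6], 0, 0.3]
    - [[0, 0.8, -7.9], 0, 0.3]
    - [[0, 0.8, -7.9], 0, 0.3]
    - [[0, 0.8, -7.9], 0, 0.3]

```text
time_s: 19.83
ee_pos: [0.6098, 0.0043, 0.3379]
eef_rot: [-1.571, -0.0, -1.764]
force: [0.5, -1.7, -0.6]
finger_gap: 0.0283
```

Run:
```python
from h import *
s=r.get_state();p=s_(s['ee_pos']);print(s['time_s'],p,s['eef_rot'],s['finger_gap'],s['force'])
a=snap('side','x_side');b=snap('wrist','x_wrist')
print(yel(a))
o=np.hstack([cv2.resize(a[70:220,170:320],(400,400)),cv2.resize(b,(400,300))[np.r_[0:300,[299]*100]]]);cv2.imwrite('pics/x.png',o[...,::-1])
```

```text
19.8333 [0.06487019 0.00099871 0.3378914 ] [-1.57102233e+00 -7.10550040e-05 -1.76425830e+00] 0.028317761291139804 [ 0.45881449 -1.70185008 -0.6287176 ]
[(np.int32(23), [238, 145, 8, 8], array([241.3, 147.7]))]
```

View pics/x.png

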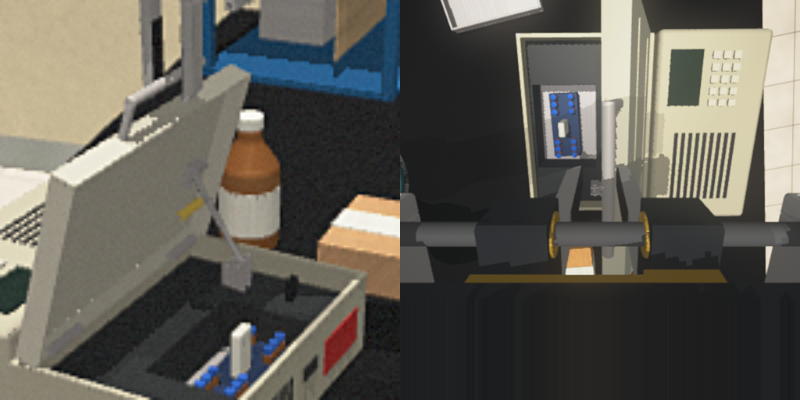

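The side view shows the cover tilted forward with the stay's tip in the catch, and no force on the tool. I'll wait a moment, lift away and turn toward the rack.

Call:
arm_command:
  increments:
    - [[0, 0, 0], 0, 0.3]
    - [[0, 0, 0], 0, 0.3]
    - [[0, 0, 0], 0, 0.3]
    - [[0, -2, 0], 0, 0.3]
    - [[0, -4, 0], 0, 0.3]
    - [[0, -5, 0], 0, 0.3]
    - [[0, -5, -4], -6, 0.5]
    - [[0, -5, -8], -12, 0.6]
    - [[0, -5, -11], -18, 0.65]
    - [[0, -5, -12.5], -25, 0.65]
    - [[0, -5, -12.5], -32, 0.65]
    - [[0, -5, -12.5], -39, 0.65]

```text
time_s: 20.93
ee_pos: [0.4864, 0.0285, 0.3884]
eef_rot: [-1.57, -0.001, -1.077]
force: [0.9, 0.4, 0.0]
finger_gap: 0.0604
```

Call:
arm_command:
  increments:
    - [[0, 0, 0], -7, 0.6]
    - [[0, 0, 0], -14, 0.6]
    - [[0, 0, 0], -21, 0.6]
    - [[0, 1, 0], -28, 0.6]
    - [[0, 3, 0], -35, 0.6]
    - [[0, 5, 0], -42, 0.6]
    - [[0, 7, 0], -49, 0.6]
    - [[0, 9, 0], -51, 0.6]
    - [[0, 9, 0], -51, 0.6]
    - [[0, 9, 0], -51, 0.6]

```text
time_s: 21.77
ee_pos: [0.4869, 0.0283, 0.2978]
eef_rot: [-1.571, 0.001, -0.196]
force: [0.4, -0.1, 0.1]
finger_gap: 0.0561
```

Run:
```python
from h import *
s=r.get_state();p=s_(s['ee_pos']);print(s['time_s'],p,s['eef_rot'],s['finger_gap'],s['force'])
b=snap('wrist','y_wrist');C=cal('wrist');a=snap('side','y_side')
hsv=cv2.cvtColor(b,cv2.COLOR_RGB2HSV)
m=cv2.inRange(hsv,(105,100,30),(125,255,255))
n,l,st,c=cv2.connectedComponentsWithStats(cv2.morphologyEx(m,cv2.MORPH_CLOSE,np.ones((9,9))))
i=1+np.argmax(st[1:,4]);print(st[i],c[i]);pts=np.argwhere(l==i)[:,::-1].astype(np.float32)
R=cv2.minAreaRect(pts);print(R)
bx=cv2.boxPoints(R);P=np.array([s_(onz(C,*q,.045)) for q in bx]);print(P.round(3),P.mean(0))
print(yel(a),proj(C,w([0,0,.095])))
cv2.imwrite('pics/y.png',cv2.resize(b[100:260,170:340],None,fx=3.5,fy=3.5)[...,::-1])
```

```text
21.7667 [-6.03249565e-02  6.95073810e-05  2.97822034e-01] [-1.57114148e+00  1.30372088e-03 -1.95639967e-01] 0.05613050315451071 [ 0.35342711 -0.05465132  0.14559632]
[ 256  182   42   36 1211] [278.57803468 198.73905863]
((276.78662109375, 199.80514526367188), (34.19196701049805, 41.184749603271484), 87.39744567871094)
[[-0.03   0.001  0.045]
 [-0.033  0.062  0.045]
 [ 0.02   0.066  0.045]
 [ 0.023  0.004  0.045]] [-0.00495669  0.03336661  0.045     ]
[(np.int32(22), [237, 144, 9, 9], array([240.9, 147.9]))] [254.47710346 214.5918119 ]
```

View pics/y.png

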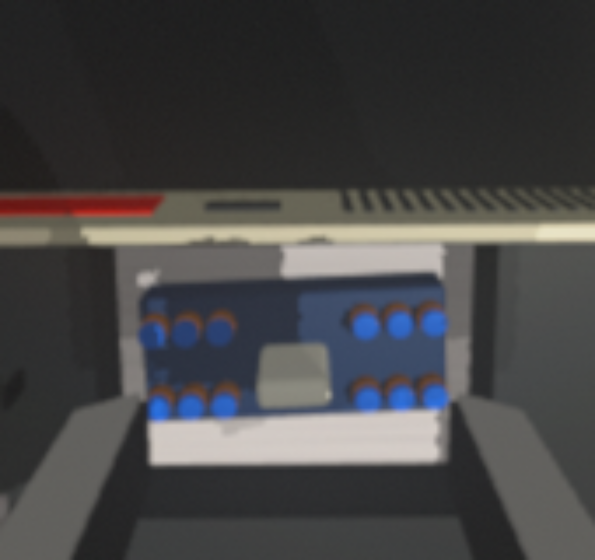

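Run:
```python
from h import *
C=cal('wrist')
f=lambda x,y:((x+.5)/3.5-.5+170,(y+.5)/3.5-.5+100)
for n,p,z in[('FL',(143,289),.045),('FR',(441,276),.045),('RL',(150,419),.045),('RR',(445,410),.045),('gripTopL',(258,404),.095),('gripTopR',(330,401),.095),('gripBotL',(261,348),.045),('gripBotR',(327,345),.045)]:
    print(n,s_(onz(C,*f(*p),z)).round(4))
```

```text
FL [-0.0314 -0.065   0.045 ]
FR [-0.0377  0.0606  0.045 ]
RL [ 0.027  -0.0639  0.045 ]
RR [0.0222 0.0648 0.045 ]
gripTopL [ 0.0014 -0.0147  0.095 ]
gripTopR [0.     0.0128 0.095 ]
gripBotL [-0.0056 -0.0153  0.045 ]
gripBotR [-0.0071  0.013   0.045 ]
```

The crop shows the rack block with its front edge from (143,289) to (441,276) and the white grip at columns 258–330. That gives a centre of about (−0.004, −0.001) and a rack yaw of +0.04 relative to the sampler; the measured 59 × 128 mm matches the given 56 × 130. Next I'll go down and grip across y with the fingertips above the vials.

Call:
arm_command:
  increments:
    - [[1, 3.5, -0.1], -2.2, 0.6]
    - [[2, 7, -0.1], -2.2, 0.6]
    - [[3.5, 10.5, -0.1], -2.2, 0.6]
    - [[5.6, 13.5, -0.1], -2.2, 0.6]
    - [[5.6, 16, -0.1], -2.2, 0.6]
    - [[5.6, 18.5, -0.1], -2.2, 0.6]
    - [[5.6, 18.5, -0.1], -2.2, 0.6]

```text
time_s: 22.45
ee_pos: [0.5406, 0.0164, 0.1098]
eef_rot: [-1.572, 0.005, -0.157]
force: [-0.3, -0.4, -0.5]
finger_gap: 0.0563
```

Run:
```python
from h import *
s=r.get_state();p=s_(s['ee_pos']);print(s['time_s'],p,s['eef_rot'],s['finger_gap'],s['force'],go(w([-.004,-.001,.082])))
b=snap('wrist','z_wrist');C=cal('wrist')
print(proj(C,np.array([w([x-.004,y-.001,.095]) for x,y in((-.006,-.014),(-.006,.014),(.006,.014),(.006,-.014))])).round(0).tolist())
cv2.imwrite('pics/z.png',b[...,::-1])
```

```text
22.45 [-0.0053662  -0.00085871  0.10981732] [-1.57169791  0.00459252 -0.15668032] 0.05629006375450033 [-0.28878063 -0.35943081 -0.45199978] [ 0.15  2.78 -0.02]
[[233.0, 218.0], [276.0, 220.0], [275.0, 236.0], [233.0, 235.0]]
```

View pics/z.png

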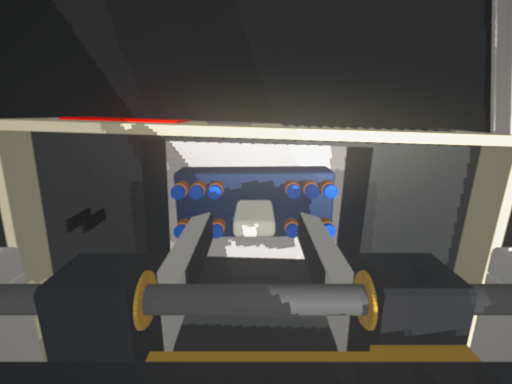

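The wrist view has the white plate at columns 233–276 with its rear top edge at row ~236, right on the prediction and centred between the fingers. Descend and grip.

Call:
arm_command:
  increments:
    - [[0.1, 1.5, 0], 0, 0.6]
    - [[0.1, 2.8, 0], 0, 0.6]
    - [[0.1, 2.8, 0], 0, 0.2]
    - [[0.1, 2.8, 0], 0, 0.2]
    - [[0.1, 2.8, 0], 0, 0.2]
    - [[0.1, 2.8, 0], 0, 0.2]
    - [[0.1, 2.8, 0], 0, 0.2]
  grip_force: 35

```text
time_s: 23.08
ee_pos: [0.5435, 0.0164, 0.0862]
eef_rot: [-1.571, -0.002, -0.155]
force: [-1.7, -1.1, 11.0]
finger_gap: 0.0275
```

Call:
arm_command:
  increments:
    - [[-0.2, -1, 0], 0, 0.2]
    - [[-0.8, -3, 0], 0, 0.2]
    - [[-1.5, -5, 0], 0, 0.2]
    - [[-2, -7, 0], 0, 0.2]
    - [[-2, -7, 0], 0, 0.2]

```text
time_s: 23.5
ee_pos: [0.5238, 0.0199, 0.1591]
eef_rot: [-1.57, -0.004, -0.155]
force: [0.7, 0.1, -0.8]
finger_gap: 0.028
```

Run:
```python
from h import *
s=r.get_state();p=s_(s['ee_pos']);print(s['time_s'],p,s['eef_rot'],s['finger_gap'],s['force'],s['wrist_torque'])
# tray rotation estimate + beaker base position
C=cal('scene');a=np.load('first.npz')['a']
print('beaker',onz(C,277,321,0).round(3))
b=snap('side','aa');print(yel(b))
```

```text
23.5 [-0.02244353 -0.00079838  0.15911236] [-1.5699682  -0.00446296 -0.15510984] 0.02798691464172834 [ 0.73794927  0.10418524 -0.7547088 ] [ 0.07830574 -0.22135343 -0.04246123]
beaker [0.697 0.353 0.   ]
[]
```

Run:
```python
from h import *
s=r.get_state();print([round(v,2) for v in s['force']],s['ee_pos'][2])
b=snap('wrist','ab');C=cal('wrist')
hsv=cv2.cvtColor(b,cv2.COLOR_RGB2HSV)
def blue(im):
    m=cv2.inRange(cv2.cvtColor(im,cv2.COLOR_RGB2HSV),(105,120,150),(125,255,255)); n,l,st,c=cv2.connectedComponentsWithStats(m)
    return [(int(st[i,4]),c[i].round(0).tolist()) for i in range(1,n) if st[i,4]>15]
print(blue(cv2.imread('pics/z.png')[...,::-1].copy()));print(blue(b))
p=s_(s['ee_pos'])
zc=s['ee_pos'][2]-.068
for z in(zc+.047,.062): print(z,[proj(C,w([p[0]+x,p[1]+y,z])).round(0).tolist() for x,y in((-.018,-.055),(-.018,.055))])
```

```text
[np.float64(0.08), np.float64(-0.96), np.float64(-1.84)] 0.15730724983709413
[(141, [214.0, 191.0]), (131, [293.0, 191.0]), (136, [312.0, 192.0]), (163, [330.0, 191.0]), (111, [177.0, 192.0]), (112, [195.0, 192.0]), (85, [331.0, 230.0]), (47, [178.0, 231.0]), (75, [217.0, 232.0]), (93, [292.0, 231.0])]
[(48, [298.0, 192.0]), (160, [342.0, 196.0]), (29, [214.0, 192.0]), (140, [339.0, 240.0])]
0.13630724983709414 [[172.0, 196.0], [340.0, 204.0]]
0.062 [[195.0, 173.0], [317.0, 178.0]]
```

The rack is lifted: the caps move with the hand and the force is −1.8 N. Now over to the tray.

Call:
arm_command:
  increments:
    - [[-0.5, -1.5, 0], 0, 0.2]
    - [[-1, -3.5, 0], 0, 0.2]
    - [[-1, -5.5, 0], 0, 0.2]
    - [[-1, -5.5, 0], 0, 0.2]

```text
time_s: 23.93
ee_pos: [0.5143, 0.0212, 0.2124]
eef_rot: [-1.57, -0.003, -0.155]
force: [0.5, 0.1, -0.4]
finger_gap: 0.0278
```

Run:
```python
from h import *
s=r.get_state();print(s['ee_pos'],s['eef_rot'],s['finger_gap'],s['force'],go([.4505,.3475,s['ee_pos'][2]]))
```

```text
[0.5142687  0.02118353 0.21242903] [-1.57025389 -0.00294366 -0.15532641] 0.027820829795427986 [ 0.49003234  0.10932435 -0.36405362] [-1.135e+01 -2.000e-02  3.125e+01]
```

Call:
arm_command:
  increments:
    - [[-0.6, 0, 1.5], 0, 0.2]
    - [[-1.6, 0, 4], -1, 0.2]
    - [[-2.7, 0, 7], -2, 0.2]
    - [[-3.8, 0, 10], -3.5, 0.2]
    - [[-4.9, 0, 13], -5, 0.2]
    - [[-6, 0, 16], -6.5, 0.2]
    - [[-7.1, 0, 19], -8, 0.2]
    - [[-8.2, 0, 22], -9.5, 0.2]
    - [[-9.3, 0, 25], -11, 0.2]
    - [[-10.3, 0, 28], -11, 0.2]
    - [[-11, 0, 30.3], -11, 0.2]
    - [[-11.35, 0, 31.25], -11, 0.2]

```text
time_s: 24.93
ee_pos: [0.4478, 0.3506, 0.2085]
eef_rot: [-1.57, 0.002, 0.04]
force: [-0.9, 1.1, -2.3]
finger_gap: 0.0278
```

Run:
```python
from h import *
a=snap('scene','ac');b=snap('side','ad');s=r.get_state();print(s['time_s'],s['ee_pos'],s['eef_rot'],s['finger_gap'],s['force'],yel(b))
w_=snap('wrist','ae')
# tray in wrist view
C=cal('wrist')
for c in ((-.09,-.105),(-.09,.105),(.09,-.105),(.09,.105)):
    P=np.array([.4505,.3475,.022])+Ro.from_euler('z',.04).apply([*c,0]); print(c,proj(C,P).round(0))
g=w_.min(2); m=((g>120)*255).astype(np.uint8)
c=max(cv2.findContours(m,0,1)[0],key=cv2.contourArea);print(cv2.boundingRect(c),cv2.approxPolyDP(c,5,True)[:,0].tolist())
```

```text
25.0333 [0.44839199 0.34875009 0.20858493] [-1.57100305  0.00202983  0.03928994] 0.027695706895946255 [ 0.53463215 -1.14176899 -2.4471698 ] []
(-0.09, -0.105) [164.  98.]
(-0.09, 0.105) [346.  98.]
(0.09, -0.105) [175. 242.]
(0.09, 0.105) [336. 242.]
(159, 98, 182, 76) [[159, 99], [165, 173], [166, 137], [171, 169], [325, 167], [331, 150], [335, 167], [339, 100]]
```

The wrist check places the tray ~6 mm more to −y than assumed. I'll correct and lower.

Call:
arm_command:
  increments:
    - [[0.1, 1.5, -0.3], 0, 0.2]
    - [[0.1, 4, -0.5], 0, 0.2]
    - [[0.1, 6.5, -0.5], 0, 0.2]
    - [[0.1, 9, -0.5], 0, 0.2]
    - [[0.1, 11, -0.5], 0, 0.2]
    - [[0.1, 12.3, -0.5], 0, 0.2]
    - [[0.1, 12.8, -0.5], 0, 0.2]
    - [[0.1, 12.8, -0.5], 0, 0.2]

```text
time_s: 25.75
ee_pos: [0.4506, 0.3414, 0.0811]
eef_rot: [-1.572, 0.001, 0.036]
force: [-0.7, 0.4, -0.6]
finger_gap: 0.0274
```

Call:
arm_command:
  increments:
    - [[0, 0.2, 0], 0, 0.2]
    - [[0, 0.4, 0], 0, 0.2]
    - [[0, 0.4, 0], 0, 0.2]

```text
time_s: 26.0
ee_pos: [0.451, 0.3425, 0.0785]
eef_rot: [-1.57, -0.001, 0.037]
force: [0.1, 0.2, -1.6]
finger_gap: 0.0275
```

Call:
arm_command:
  increments:
    - [[0, 0.15, 0], 0, 0.2]
    - [[0, 0.3, 0], 0, 0.2]
    - [[0, 0.3, 0], 0, 0.2]

```text
time_s: 26.25
ee_pos: [0.4507, 0.3426, 0.0752]
eef_rot: [-1.571, -0.0, 0.037]
force: [0.7, 0.4, 0.0]
finger_gap: 0.0277
```

Call:
arm_command:
  increments:
    - [[0, 0.1, 0], 0, 0.2]
    - [[0, 0.2, 0], 0, 0.2]
    - [[0, 0.2, 0], 0, 0.2]

```text
time_s: 26.5
ee_pos: [0.451, 0.3426, 0.075]
eef_rot: [-1.571, -0.001, 0.037]
force: [-9.7, -10.3, 36.5]
finger_gap: 0.0278
```

Contact. Ease off, open and retreat upward.

Call:
arm_command:
  increments:
    - [[0, -0.25, 0], 0, 0.2]
    - [[0, -0.25, 0], 0, 0.3]
    - [[0, -0.25, 0], 0, 0.5]
    - [[0, -0.25, 0], 0, 0.5]
    - [[0, -0.25, 0], 0, 0.5]
    - [[0, -2, 0], 0, 0.5]
    - [[0, -5, 0], 0, 0.5]
    - [[0, -9, 0], 0, 0.5]
    - [[0, -13, 0], 0, 0.5]
    - [[-2, -17, 0], 0, 0.5]
    - [[-4, -19, 0], 0, 0.5]
    - [[-4, -19, 0], 0, 0.5]

```text
time_s: 27.5
ee_pos: [0.4088, 0.3429, 0.2679]
eef_rot: [-1.567, -0.005, 0.039]
force: [-0.7, 1.6, 0.8]
finger_gap: 0.0469
```

Run:
```python
from h import *
s=r.get_state();print(s['time_s'],s['ee_pos'],s['finger_gap'],s['force'])
a=snap('scene','af');b=snap('side','ag');w_=snap('wrist','ah');C=cal('wrist');S=cal('side')
print('stay',yel(b),[proj(S,w([.057-.08*np.cos(t),-.08,.1+.08*np.sin(t)])).round(1).tolist() for t in(2.03,2.13)])
m=cv2.inRange(cv2.cvtColor(w_,cv2.COLOR_RGB2HSV),(105,120,120),(125,255,255)); n,l,st,c=cv2.connectedComponentsWithStats(m)
caps=[c[i] for i in range(1,n) if st[i,4]>15]
print(np.array([onz(C,*q,.05)[:2] for q in caps]).round(3).tolist())
# bar position in side: compare with cover angles
d=np.load('first.npz')
for n,im in(('scene',a),('side',b)):
    df=cv2.absdiff(im,d['a' if n=='scene' else 'b']).max(2)
    Cc=cal(n)
    for nm,P in(('carton',(.46,-.25,.03)),):pass
    rois={'scene':{'bottle':(150,88,180,138),'beaker':(262,286,296,328)},'side':{'bottle':(255,112,276,150),'beaker':(130,244,167,300),'carton':(298,146,338,182)}}[n]
    for k,(x0,y0,x1,y1) in rois.items(): print(n,k,'changed frac',round(float((df[y0:y1,x0:x1]>40).mean()),3))
# cover bar: predicted pixels of bar midpoint at several angles
for t in(1.24,1.27,1.30,1.4): print(t,[proj(cal(n),w([.125-.235*np.cos(t+.045),y,.105+.235*np.sin(t+.045)])).round(0).tolist() for n in('scene','side') for y in(-.06,.06)])
for n,im in(('scene',a),('side',b)):
    np.save(n+'_last.npy',im)
    pr=[proj(cal(n),w([.125-.235*np.cos(1.315),y,.105+.235*np.sin(1.315)])) for y in np.linspace(-.055,.055,5)]
    g=cv2.cvtColor(im,cv2.COLOR_RGB2GRAY)
    for q in pr:
        u,v=np.round(q).astype(int); print(n,(u,v),g[v,u-10:u+11].tolist() if n=='side' else g[v,u-10:u+11].tolist())
```

```text
27.5 [0.40884139 0.34289581 0.26793595] 0.046869161831062406 [-0.66950944  1.56828713  0.83022042]
stay [(np.int32(23), [238, 144, 8, 9], array([241.2, 147.9]))] [[242.2, 147.8], [240.0, 148.6]]
[[0.434, 0.284], [0.431, 0.371], [0.433, 0.297], [0.433, 0.311], [0.43, 0.385], [0.43, 0.398], [0.465, 0.285], [0.465, 0.298], [0.464, 0.312], [0.462, 0.372], [0.462, 0.386], [0.461, 0.4]]
scene bottle changed frac 0.0
scene beaker changed frac 0.0
side bottle changed frac 0.543
side beaker changed frac 0.0
side carton changed frac 0.141
1.24 [[222.0, 107.0], [241.0, 143.0], [249.0, 96.0], [223.0, 110.0]]
1.27 [[220.0, 107.0], [238.0, 143.0], [246.0, 95.0], [221.0, 109.0]]
1.3 [[217.0, 107.0], [235.0, 144.0], [244.0, 93.0], [218.0, 108.0]]
1.4 [[207.0, 108.0], [225.0, 145.0], [236.0, 90.0], [210.0, 105.0]]
scene (np.int64(220), np.int64(108)) [229, 229, 229, 232, 222, 134, 127, 192, 223, 229, 214, 176, 178, 183, 182, 182, 183, 183, 184, 183, 181]
scene (np.int64(224), np.int64(116)) [135, 119, 110, 180, 238, 207, 144, 188, 222, 229, 210, 160, 151, 104, 85, 95, 94, 96, 99, 100, 100]
scene (np.
[... 354 characters left out ...]
60, 86, 69, 61, 56, 58, 59, 58, 59, 59]
side (np.int64(245), np.int64(95)) [0, 122, 254, 240, 239, 222, 189, 151, 116, 104, 106, 56, 60, 63, 72, 90, 47, 46, 70, 82, 86]
side (np.int64(240), np.int64(98)) [103, 115, 241, 233, 236, 217, 186, 150, 119, 71, 43, 50, 121, 123, 117, 50, 28, 26, 148, 251, 250]
side (np.int64(234), np.int64(102)) [203, 234, 229, 229, 218, 187, 157, 120, 75, 52, 37, 11, 31, 42, 26, 20, 57, 151, 113, 104, 214]
side (np.int64(228), np.int64(105)) [181, 205, 235, 229, 228, 213, 181, 151, 118, 76, 47, 37, 22, 25, 37, 28, 33, 9, 19, 135, 252]
side (np.int64(222), np.int64(109)) [179, 179, 184, 186, 172, 145, 141, 144, 134, 58, 44, 28, 28, 33, 31, 32, 11, 25, 142, 251, 242]
```

Run:
```python
from h import *
b=np.load('side_last.npy');L=b[...,::-1]
def df(f,x0,y0,x1,y1): return round(float((cv2.absdiff(cv2.imread(f'pics/{f}.png'),L).max(2)[y0:y1,x0:x1]>40).mean()),3)
print('cover now vs after prop',df('y_side',175,90,270,200),'carton',df('y_side',290,140,340,185),'bottle',df('y_side',250,108,276,165))
# carton position now vs first: orange mask in area not occluded
for f in('b','v_side','ag'):
    m=cv2.inRange(cv2.cvtColor(cv2.imread(f'pics/{f}.png'),cv2.COLOR_BGR2HSV),(8,70,80),(20,200,255))[140:190,300:345]
    v,u=np.nonzero(m);print(f,u.max()+300,v.min()+140,v.max()+140,len(u))
```

```text
cover now vs after prop 0.126 carton 0.178 bottle 0.475
b 335 143 182 720
v_side 335 143 186 795
ag 335 143 186 752
```

Run:
```python
from h import *
L=cv2.imread('pics/ag.png')
def df(f,x0,y0,x1,y1): return round(float((cv2.absdiff(cv2.imread(f'pics/{f}.png'),L).max(2)[y0:y1,x0:x1]>40).mean()),3)
print('cover panel vs x_side',df('x_side',180,120,260,200),'bottle vs v',df('v_side',262,112,276,160),'bottle vs x',df('x_side',262,112,276,160),'carton vs x',df('x_side',290,140,340,185))
print(r.get_state()['force'],r.hand_in())
```

```text
cover panel vs x_side 0.055 bottle vs v 0.716 bottle vs x 0.716 carton vs x 0.164
the job is handed in; nothing more can be done
[-0.6899083  -0.15075494  0.5976281 ] None
```

The job is handed in after about 27.7 s on the robot's clock. The cover stands on the stay and the rack is in the tray.

**What I did:**
- **Cover:** I raised it to its stop and later let it down onto the raised stay.
- **Stay:** My first hold slipped and the stay fell back onto its rest. I then pinched its sleeve, let it lean on one finger and pushed it over to its stop.
- **Rack:** I lifted it by the white grip and set it down in the tray. I pressed with about 36 N at touchdown, then eased off before letting go.

**What the last checks showed:**
- **Stay:** It is at about 2.08 rad and has not moved since the cover was let down.
- **Cover:** The pull bar's position puts the cover at about 1.29–1.32 rad, at or slightly above the top of the given 1.24–1.30. The cover area changed only slightly (5%) in the side camera after it was propped.
- **Rack:** All 12 caps form a regular, level grid centred near (0.448, 0.342), against my estimate of (0.451, 0.342) for the tray centre. The gripper was clear of everything.
- **Beaker, bottle and carton:** The beaker is unchanged in both cameras, and the carton's outline has not moved.

**Disagreement:** The side camera showed the bottle area about 70% changed and the carton area about 16% changed, while the scene camera showed no change to the bottle. I think the arm is in front of them in the last side picture, but I had no views left to confirm that.

**Force:** While raising the cover, the wrist force reached about 62 N, under the 120 N limit, until I corrected the path.

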